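Hook the purple-capped tube rack onto the blue mat

TASK

Pick up the red-handled hook by its handle, drop its prong into the wire pull loop of the purple-capped tube rack at the back of the counter and drag the rack, standing upright, until the whole rack base is on the blue mat. Then take the prong out of the loop and stand the hook back on the counter, a good hand's width clear of the rack. Never touch the purple rack with the gripper or arm, and leave the yellow-capped rack where it is.

Things in the scene. Friction and masses are not known exactly. Their poses are not given: they have to be found in the camera images.
- hook: Loose hook tool, 0.2 kg, standing on its foot. Origin: on the counter under the prong; z up, +x from handle to prong. Upright red handle centred at x=-125 mm: 34 (x) by 24 (y, grip across), 8 to 82 high, on a black foot 60 by 50, 8 thick. Steel rod 10 thick runs along x, axis 60 high, and turns down at x=0 into the vertical prong, 10 thick, its end 4 above the counter.
- rack_purple: Loose rack of 15 purple-capped tubes, about 0.26 kg, white base 70 (x) by 100 (y) mm, 98 high. Origin: centre of underside; z up. At -x (roughly towards the robot) a level pull loop of 6 mm dark wire, axis 25 high: near bar at x=-78 (40 long, bevelled corners), sides at y=+-36; opening 40 (x) by 66 (y), centred at x=-55, y=0. Slides with a few N, trailing behind the pull.
- rack_yellow: The same rack and loop with yellow-orange caps, same origin and axes, also at the back of the counter. The places of the two racks and a steel dish there change.
- mat: Dark blue mat, fixed flat on the counter between the robot and the racks: 120 mm deep (x), 600 wide (y), 1 mm thin with no edge to catch on. Origin: its centre at counter level; axes parallel to the world's.
There are look-alikes about, which are no part of the job. Leave any orange look-alike of the hook alone.

How it is judged:
At the end, for the whole second after the job is handed in: Purple rack upright (10 deg) and still on the mat: its centre within 35 mm (x) and 260 mm (y) of the mat's centre. Hook standing upright (10 deg) and still on the counter, prong over 90 mm from the rack's centre and not touching it. Yellow rack within 15 mm of its start (x of rack_purple in the frame of mat between -0.035 and 0.035 m and y of rack_purple in the frame of mat between -0.26 and 0.26 m and angle between each of rack_purple, hook's own z axis and vertical below 0.17 rad and height (world z) of each of rack_purple, hook below 0.01 m and linear speed of each of rack_purple, hook below 0.02 m/s and horizontal distance between hook and rack_purple above 0.09 m and height (world z) of hook above -0.01 m and contact force between hook and rack_purple below 0.05 N and distance of rack_yellow from where it was at the start of the episode below 0.015 m).
It fails at once if the gripper or arm touches the purple rack (contact force between any of the fingers, the arm and rack_purple above 1 N).
It fails at once if the purple rack is tipped by more than 20 degrees (angle between rack_purple's own z axis and vertical above 0.35 rad).
It fails at once if the yellow-capped rack is moved by more than 15 mm (distance of rack_yellow from where it was at the start of the episode above 0.015 m).
It also fails if it takes over 43 s, if anything falls off the work surface, if the arm or the gripper's body presses on something with over 40 N, if the wrist force passes 120 N, or if a joint passes its speed limit or range.

ROBOT

A 7-joint arm with a two-finger parallel gripper is mounted at the origin on the work surface. World frame = base frame: x ahead of the robot, y to its left, z up, the work surface at z = 0. Lengths are in m, angles in rad, forces in N, time in s.
With the tool pointing down it reaches from about 0.4 to 0.85 m from the base axis. Payload 10.4 kg.
Tool frame: the origin (TCP) lies on the front face of the gripper's body, between the roots of the fingers; the fingertips stand 70 mm ahead of it and the grasp point (between the pads) lies 51 mm ahead of it; x points along the fingers, z is the direction in which the jaws open and shut, and the axes are right-handed (so a half turn about x gives the same grasp; the last joint's range is limited). The gripper opens to 87 mm and grips with 3 to 60 N. Pads are 19 mm wide; open, the fingers measure 117 mm over their backs; the gripper's body (75 mm by 190 mm) begins 51 mm behind the grasp point.
Start: joints at [-1.33, 0.332, -0.065, 1.46, 0.022, 1.35, -0.088], TCP at [0.163, 0.603, 0.292] pointing down, gripper open.
Joint ranges: [-2.6, 2.6], [-0.5, 2.12], [-1.47, 1.34], [0.16, 2.42], [-1.27, 4.41], [0.06, 2.06], [-2.6, 2.6]. Speed limits (rad/s): [2.22, 2.22, 2.79, 2.79, 3.14, 3.14, 3.14].

INTERFACE

Orientations are given as [roll, pitch, yaw] about the fixed x, y, z axes, in that order (R = Rz(yaw) Ry(pitch) Rx(roll)).
In Python, from workcell import get_state, cams, bot gives the robot as it stands.
- The arm moves only by the tool move_arm, never from a script. Its argument "plan" is a list of rows, each an object with "translation": the shift along the world's x, y, z in units of 25 cm (1.0 is 25 cm), a list of three; "spin": the turn about the world's z in units of 180 degrees (1.0 is 180 degrees). In form: [{"translation": [tx, ty, tz], "spin": spin}, ...]. A call has 1 to 10 rows; each row is the pose to reach, as a shift and turn from the pose commanded when the call began, turning the shorter way round; what a row does not reach only later rows make up. A row lasts 1/10 s, in which the tool goes at most 50 mm and 8.59 degrees, less where a joint would pass 70% of its speed; a pose out of reach is approached as far as the arm can. A call with a number of a shift or a turn outside -1 to 1 is refused whole. A call with a gripper value outside its range is refused whole. "gripper" is the gripper's target within -1 to 1 (shut at 1, half-way at 0, fully open at -1), set as the call begins (left out, the last holds). The fingers move at their own pace and stop on an object; the grip force is fixed at half the most. Time passes only in rows, so rows that repeat a pose let the fingers close. It gives the time, the measured TCP pose, the force and the opening at its end, in the units of the state.
- get_state(): the state, without advancing time (a new reading comes with each control period).
- cams.read_camera(name): name is "scene" or "side" or "wrist"; returns a dict with "img" (480x640x3 uint8, red, green, blue), "range_z" (480x640 float32, m along the optical axis (not along the pixel's ray), 0 where there is no reading), "mtx" (3x3 intrinsics, pixels), "rvec" (rotation vector, rad) and "tvec" (3), from world to camera coordinates, as OpenCV has them. Camera axes: x right, y down, z forward; pixel columns grow to the right and rows downward; lengths in m; the calibration is good to about 2 mm. A picture is of the moment at which its call begins.
- bot.hand_in(): hands the job in, once; it reports no verdict.
The state is a dict: "clock": time; "joint_positions": joint angles; "dq": joint speeds; "joint_torque": joint torques, N m; "ee_pos": TCP position; "eef_rot": TCP orientation; "force": force on the tool from outside, world axes, zero at the start; "moment": the same for the moment, N m; "width": finger opening in m.
Only numpy, scipy, OpenCV 4.12 (cv2) and the standard library are available. Lean on these libraries where they do the work, as an engineer would, in place of code of your own. Each camera call takes 0.05 s, during which the arm holds its last target. There are 200 camera calls.

## Working session

There is one attempt and no reset: what is moved stays moved. The work goes in short steps, Python scripts to look and compute and a tool call to move; the robot and the scene stay as the last step left them, time stands still between calls to the robot, and variables do not carry over. Pictures are saved under pics/ and viewed, about 8 in all and at most 12, crops included, and the job is handed in when it is done.

Besides the shell and the picture viewer there is one more tool, called after "Request:" by a JSON object that holds its "name" and its "arguments", one argument or row to a line. move_arm: Moves the arm, as the interface text tells. Its arguments: {"type":"object","properties":{"plan":{"type":"array","items":{"type":"object","properties":{"translation":{"type":"array","items":{"type":"number","minimum":-1,"maximum":1}},"spin":{"type":"number","minimum":-1,"maximum":1}}}},"gripper":{"type":"number"}},"required":["plan"]}

```bash
mkdir -p pics; cat > h.py <<'E'
import numpy as np, cv2
from workcell import get_state, cams, bot
def grab(name):
    c=cams.read_camera(name); R=cv2.Rodrigues(np.array(c["rvec"],float))[0]; t=np.array(c["tvec"],float).ravel()
    v,u=np.mgrid[:480,:640]; K=np.array(c["mtx"]); z=c["range_z"]
    P=np.stack([(u-K[0,2])/K[0,0]*z,(v-K[1,2])/K[1,1]*z,z],-1)
    c["P"]=(P-t)@R; c["P"][z==0]=np.nan; c["R"]=R;c["t"]=t
    c["hsv"]=cv2.cvtColor(c["img"],cv2.COLOR_RGB2HSV)
    return c
def ray(c,u,v,h):
    K=np.array(c["mtx"]); d=c["R"].T@np.array([(u-K[0,2])/K[0,0],(v-K[1,2])/K[1,1],1]); o=-c["R"].T@c["t"]
    return o+d*(h-o[2])/d[2]
def save(img,f): cv2.imwrite("pics/"+f,cv2.cvtColor(img,cv2.COLOR_RGB2BGR))
def blobs(c,lo,hi,n=60):
    m=cv2.inRange(c["hsv"],np.array(lo),np.array(hi)); k,l,s,ce=cv2.connectedComponentsWithStats(m)
    for i in range(1,k):
        if s[i,4]>=n:
            p=c["P"][l==i]; p=p[~np.isnan(p[:,0])]
            if len(p): print(ce[i].round(),s[i,4],"med",np.median(p,0).round(3),"lo",np.percentile(p,3,0).round(3),"hi",np.percentile(p,97,0).round(3))
E
python3 - <<'E'
from h import *
s=grab("scene"); d=grab("side"); save(s["img"],"s0.png"); save(d["img"],"d0.png")
for c in (s,d):
    print("cam",-c["R"].T@c["t"])
    for n,lo,hi in (("purple",(125,60,50),(155,255,255)),("yel",(15,120,120),(32,255,255)),("red",(0,140,80),(6,255,255)),("red2",(172,140,80),(179,255,255)),("blue",(100,120,30),(122,255,200)),("orange",(7,150,120),(15,255,255))):
        print(n); blobs(c,lo,hi)
st=get_state(); print(st["ee_pos"],st["eef_rot"],st["width"],st["clock"])
E
```

```text
cam [ 1.0532398  -0.22693242  0.42776692]
purple
[563. 297.] 1876 med [0.796 0.166 0.099] lo [0.766 0.125 0.086] hi [0.821 0.213 0.1  ]
yel
[443. 303.] 109 med [0.752 0.033 0.099] lo [0.745 0.026 0.098] hi [0.759 0.04  0.1  ]
[428. 307.] 114 med [0.75  0.015 0.099] lo [0.743 0.008 0.098] hi [0.758 0.022 0.1  ]
[413. 310.] 111 med [ 0.749 -0.004  0.099] lo [ 0.742 -0.01   0.098] hi [0.756 0.004 0.1  ]
[398. 313.] 118 med [ 0.747 -0.022  0.099] lo [ 0.698 -0.029  0.051] hi [0.754 0.01  0.1  ]
[452. 315.] 121 med [0.772 0.032 0.099] lo [0.76  0.025 0.094] hi [0.778 0.039 0.1  ]
[382. 317.] 121 med [ 0.746 -0.041  0.099] lo [ 0.738 -0.047  0.098] hi [ 0.753 -0.033  0.1  ]
[437. 318.] 140 med [0.77  0.014 0.099] lo [0.756 0.006 0.089] hi [0.777 0.028 0.1  ]
[422. 322.] 141 med [ 0.768 -0.005  0.099] lo [ 0.754 -0.012  0.088] hi [0.775 0.009 0.1  ]
[406. 325.] 149 med [ 0.767 -0.024  0.099] lo [ 0.752 -0.031  0.088] hi [ 0.774 -0.01   0.1  ]
[462. 327.] 141 med [0.792 0.03  0.099] lo [0.779 0.023 0.092] hi [0.799 0.037 0.1  ]
[390. 329.] 146 med [ 0.765 -0.042  0.099] lo [ 0.751 -0.049  0.
[... 4116 characters left out ...]
o [ 0.999 -0.105  0.043] hi [ 1.055 -0.056  0.048]
[547. 145.] 433 med [ 1.026 -0.153  0.047] lo [ 0.999 -0.177  0.044] hi [ 1.055 -0.128  0.049]
[385. 228.] 13436 med [ 0.648 -0.06   0.001] lo [ 0.594 -0.263 -0.001] hi [0.705 0.296 0.003]
[336. 213.] 271 med [0.617 0.049 0.001] lo [ 0.593  0.031 -0.001] hi [0.647 0.061 0.004]
[601. 347.] 3223 med [ 0.575 -0.416  0.097] lo [ 0.547 -0.456  0.08 ] hi [ 0.61  -0.373  0.1  ]
orange
[115. 219.] 783 med [0.314 0.269 0.064] lo [0.274 0.174 0.007] hi [0.336 0.304 0.083]
[132. 227.] 252 med [0.339 0.27  0.007] lo [0.318 0.252 0.004] hi [0.358 0.302 0.009]
[0.16287712 0.60312781 0.2915529 ] [-3.10083307  1.56954449 -1.79378194] 0.08725488395172326 0.1
```

View pics/s0.png

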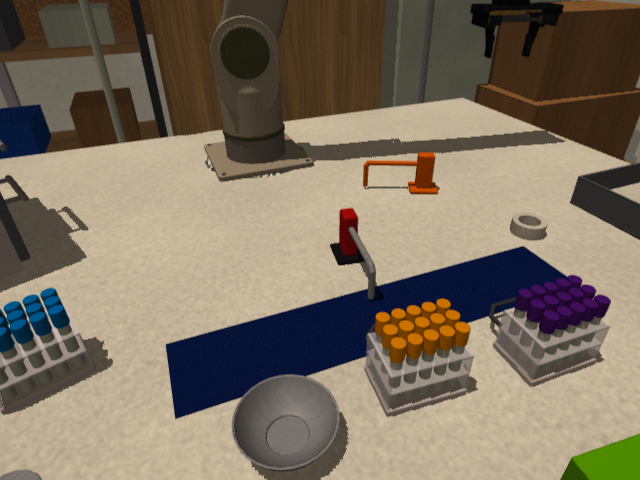

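View pics/d0.png

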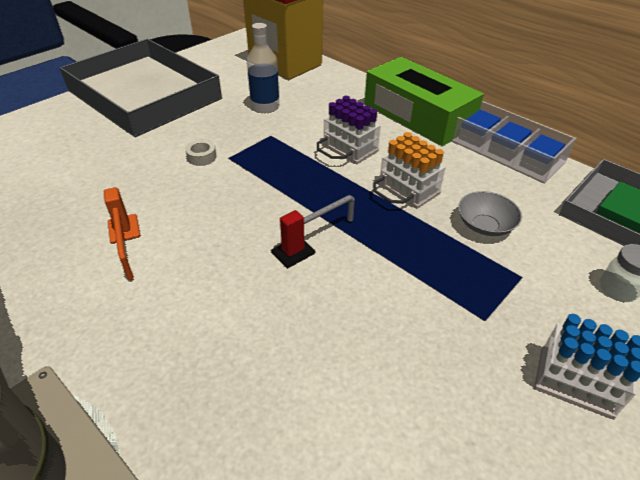

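The red hook is at side px (293,232), with its prong at (350,210). Its orange look-alike is at (120,225). The purple rack is at (353,128) with its loop at (333,152). The yellow rack is at (413,165), and a blue-capped rack is at (590,365). My targets are the red hook and the purple rack. Next I'll measure both and check them in a close crop.

```bash
python3 - <<'E'
from h import *
s=grab("scene"); d=grab("side")
def rect(p): 
    r=cv2.minAreaRect((p[:,:2]*1000).astype(np.float32)); return np.round(r[0],1),np.round(r[1],1),round(r[2],1)
for n,c in (("scene",s),("side",d)):
    P=c["P"]; H=c["hsv"]; x,y,z=P[...,0],P[...,1],P[...,2]
    red=(H[...,1]>140)&((H[...,0]<7)|(H[...,0]>172))&(H[...,2]>50)&(x>.4)&(x<.6)&(abs(y)<.15)
    top=P[red&(z>.079)]; print(n,"top",len(top),rect(top) if len(top)>4 else 0)
    g=(H[...,1]<80)&(x>.5)&(x<.72)&(y>-.05)&(y<.15)&(z>.045)&(z<.072)&~red
    rod=P[g]; l=cv2.fitLine((rod[:,:2]).astype(np.float32),cv2.DIST_HUBER,0,.001,.001).ravel() if len(rod)>4 else 0
    print("rod",len(rod),l, np.percentile(rod,[1,99],axis=0).round(3).tolist())
    pr=P[(H[...,1]<90)&(x>.57)&(x<.75)&(y>-.02)&(y<.12)&(z>.012)&(z<.045)&(x<.68)]
    print("prong",len(pr),np.median(pr,0).round(4), pr.min(0).round(3),pr.max(0).round(3))
    pu=(H[...,0]>122)&(H[...,0]<158)&(H[...,1]>50)&(x>.7)&(x<.9)&(y>.05)&(y<.28)
    t=P[pu&(z>.096)]; print("caps",len(t),rect(t))
    w=P[(H[...,2]<90)&(z>.018)&(z<.034)&(x>.66)&(x<.79)&(y>.08)&(y<.28)]
    print("wire",len(w),w.min(0).round(3),w.max(0).round(3),rect(w))
    b=(x>.7)&(x<.9)&(y>.07)&(y<.28)&(z>.004)&(z<.11)&(H[...,1]<60)
    r=P[b]; print("base",rect(r))
a=cv2.resize(d["img"][80:280,220:480],None,fx=3,fy=3,interpolation=cv2.INTER_CUBIC)[:600,:780]
save(a,"d1.png")
E
```

```text
scene top 163 (array([494.7,  32.8]), array([22.5, 34.4]), 80.4)
rod 379 [ 0.9896443  -0.14354162  0.55689275  0.02205922] [[0.51, 0.01, 0.046], [0.622, 0.033, 0.067]]
prong 122 [0.6205 0.0123 0.0284] [0.615 0.009 0.012] [0.623 0.019 0.045]
caps 1949 (array([795.1, 167.1]), array([91.8, 56.4]), 88.4)
wire 211 [0.714 0.119 0.022] [0.777 0.191 0.033] (array([735.6, 145.7]), array([28.3, 94.8]), 41.1)
base (array([772.4, 167.4]), array([101.9, 116.7]), 88.7)
side top 202 (array([490.7,  32.3]), array([21.8, 33.1]), 83.6)
rod 354 [ 0.9864087  -0.16431017  0.55742466  0.02088935] [[0.514, 0.01, 0.047], [0.616, 0.03, 0.067]]
prong 75 [0.6123 0.0115 0.029 ] [0.61  0.009 0.012] [0.619 0.017 0.045]
caps 478 (array([792.8, 167.5]), array([90.9, 56.1]), 88.4)
wire 239 [0.711 0.121 0.018] [0.774 0.207 0.034] (array([742.5, 163.4]), array([63. , 86.2]), 0.7)
base (array([768.4, 167.7]), array([102.3, 115.6]), 89.4)
```

View pics/d1.png

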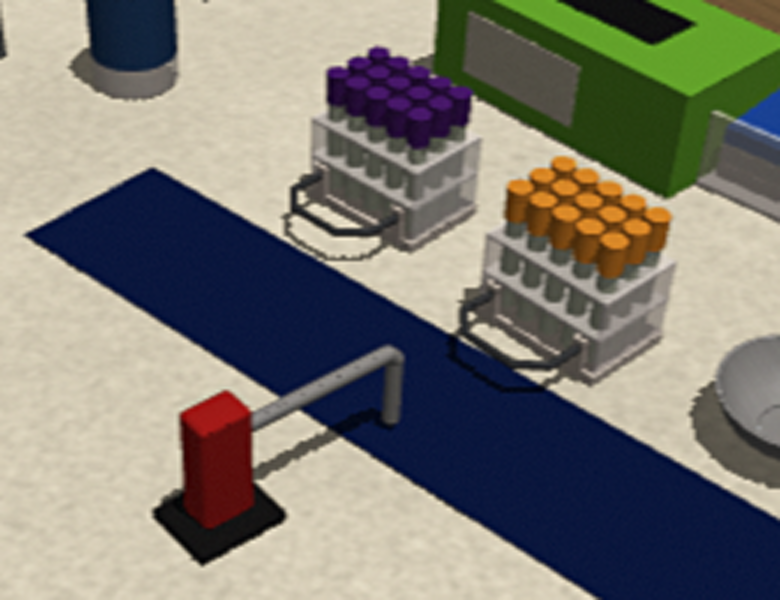

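The crop confirms both: the red-handled hook (red handle at crop px (215,460), prong at (392,390)) and the purple rack with its loop at (345,205). Next I'll work out the jaw spin.

```bash
cat >> h.py <<'E'
from scipy.spatial.transform import Rotation as Rn
def jaw():
    s=get_state(); z=Rn.from_euler("xyz",s["eef_rot"]).as_matrix(); 
    a=np.degrees(np.arctan2(z[1,2],z[0,2])); return (a+180)%180, z[:,0].round(3)
E
python3 - <<'E'
from h import *
a,x=jaw(); print("jaw dir",a,x); w=80.8
d=(w-a+90)%180-90; print("spin deg",d,"units",d/180)
print("shift units",(np.array([.4925,.0325,.292])-get_state()["ee_pos"])/.25)
E
```

```text
jaw dir 74.88515266911685 [-0.    -0.001 -1.   ]
spin deg 5.914847330883148 units 0.03286026294935082
shift units [ 1.31836403e+00 -2.28296415e+00  9.01510026e-04]
```

Request:
{"name": "move_arm", "arguments": {
  "plan": [
    {"translation":[0.5,-0.9,0],"spin":0.033},
    {"translation":[0.5,-0.9,0],"spin":0.033},
    {"translation":[0.5,-0.9,0],"spin":0.033},
    {"translation":[0.5,-0.9,0],"spin":0.033},
    {"translation":[0.5,-0.9,0],"spin":0.033},
    {"translation":[0.5,-0.9,0],"spin":0.033}
  ],
  "gripper": -1
}}

```text
clock: 0.8
ee_pos: [0.2914, 0.3734, 0.2926]
eef_rot: [-1.941, 1.57, -0.538]
force: [-0.8, 1.4, -0.0]
width: 0.087
```

Request:
{"name": "move_arm", "arguments": {
  "plan": [
    {"translation":[0.5,-0.9,0],"spin":0},
    {"translation":[0.5,-0.9,0],"spin":0},
    {"translation":[0.5,-0.9,0],"spin":0},
    {"translation":[0.5,-0.9,0],"spin":0},
    {"translation":[0.5,-0.9,0],"spin":0},
    {"translation":[0.5,-0.9,0],"spin":0}
  ]
}}

```text
clock: 1.4
ee_pos: [0.4151, 0.1483, 0.2925]
eef_rot: [-1.689, 1.57, -0.286]
force: [-0.1, 0.2, -0.9]
width: 0.0872
```

Request:
{"name": "move_arm", "arguments": {
  "plan": [
    {"translation":[0.318,-0.483,-0.2],"spin":0},
    {"translation":[0.318,-0.483,-0.2],"spin":0},
    {"translation":[0.318,-0.483,-0.2],"spin":0},
    {"translation":[0.318,-0.483,-0.2],"spin":0},
    {"translation":[0.318,-0.483,-0.2],"spin":0},
    {"translation":[0.318,-0.483,-0.2],"spin":0}
  ]
}}

```text
clock: 2.0
ee_pos: [0.4922, 0.0342, 0.2424]
eef_rot: [0.523, 1.57, 1.935]
force: [-1.0, 0.6, -0.0]
width: 0.0873
```

```bash
python3 - <<'E'
from h import *
s=get_state(); print(s["ee_pos"],s["clock"],jaw(),s["force"])
c=grab("wrist"); save(c["img"],"w1.png")
P=c["P"]; H=c["hsv"]; z=P[...,2]
red=(H[...,1]>140)&((H[...,0]<7)|(H[...,0]>172))&(H[...,2]>50)
t=P[red&(z>.075)&(z<.09)]; r=cv2.minAreaRect((t[:,:2]*1000).astype(np.float32)); print(len(t),r)
m=P[(z>.05)&(z<.07)&(P[...,0]>.52)&(P[...,0]<.63)&(abs(P[...,1])<.06)]; print(len(m),cv2.fitLine(m[:,:2].astype(np.float32),cv2.DIST_HUBER,0,.001,.001).ravel() if len(m)>5 else 0, m.max(0) if len(m) else 0)
E
```

```text
[0.49219404 0.03420785 0.24239744] 2.0 (np.float64(80.92433106459913), array([-0.   ,  0.001, -1.   ])) [-0.9687436   0.62277564 -0.03816512]
1870 ((491.5718994140625, 34.79685974121094), (23.813507080078125, 33.6456298828125), 80.3399429321289)
1030 [ 0.98815876 -0.15343487  0.5627983   0.02359283] [0.6160856  0.03484149 0.06850277]
```

Request:
{"name": "move_arm", "arguments": {
  "plan": [
    {"translation":[0,0.002,-0.2],"spin":0},
    {"translation":[0,0.002,-0.35],"spin":0},
    {"translation":[0,0.002,-0.45],"spin":0},
    {"translation":[0,0.002,-0.51],"spin":0},
    {"translation":[0,0.002,-0.51],"spin":0}
  ]
}}

```text
clock: 2.55
ee_pos: [0.4911, 0.0345, 0.1134]
eef_rot: [1.801, 1.568, -3.069]
force: [-0.7, 0.2, 0.3]
width: 0.0869
```

Request:
{"name": "move_arm", "arguments": {
  "plan": [
    {"translation":[0,0,0],"spin":0},
    {"translation":[0,0,0],"spin":0},
    {"translation":[0,0,0],"spin":0},
    {"translation":[0,0,0],"spin":0},
    {"translation":[0,0,0],"spin":0},
    {"translation":[0,0,0],"spin":0},
    {"translation":[0,0,0],"spin":0},
    {"translation":[0,0,0],"spin":0},
    {"translation":[0,0,0],"spin":0},
    {"translation":[0,0,0],"spin":0}
  ],
  "gripper": 1
}}

```text
clock: 3.55
ee_pos: [0.4924, 0.0332, 0.1147]
eef_rot: [1.103, 1.571, 2.514]
force: [-0.9, 0.9, -0.8]
width: 0.0239
```

Request:
{"name": "move_arm", "arguments": {
  "plan": [
    {"translation":[0,0,0.06],"spin":0},
    {"translation":[0,0,0.16],"spin":0},
    {"translation":[0,0,0.24],"spin":0},
    {"translation":[0,0.1,0.24],"spin":0.01},
    {"translation":[0.05,0.25,0.24],"spin":0.025},
    {"translation":[0.15,0.4,0.24],"spin":0.042},
    {"translation":[0.26,0.5,0.24],"spin":0.042},
    {"translation":[0.36,0.55,0.24],"spin":0.042},
    {"translation":[0.4,0.55,0.24],"spin":0.042},
    {"translation":[0.4,0.55,0.24],"spin":0.042}
  ]
}}

```text
clock: 4.55
ee_pos: [0.5928, 0.1705, 0.1736]
eef_rot: [2.539, 1.569, -2.201]
force: [-0.5, -0.4, -2.9]
width: 0.0237
```

```bash
cat > m.py <<'E'
from h import *
def meas(tag,xr=(.55,.75)):
    st=get_state(); print(st["ee_pos"].round(4) if hasattr(st["ee_pos"],"round") else st["ee_pos"],st["clock"],jaw()[0],st["width"],np.round(st["force"],1)); ty=st["ee_pos"][1]; tx=st["ee_pos"][0]; dz=st["ee_pos"][2]-.1147
    for n in ("scene","side"):
        c=grab(n); save(c["img"],f"{tag}_{n}.png"); P=c["P"];H=c["hsv"]; x,y,z=P[...,0],P[...,1],P[...,2]
        p=P[(x>tx+.10)&(x<tx+.15)&(abs(y-ty)<.03)&(z>dz+.012)&(z<dz+.066)&(z>.034)&(H[...,2]>60)]
        if len(p): print(n,"prong",len(p),np.median(p,0).round(4),p.min(0).round(3),p.max(0).round(3))
        r=P[(x>tx+.03)&(x<tx+.11)&(abs(y-ty)<.03)&(z>dz+.05)&(z<dz+.068)]
        if len(r)>9: print("  rod",cv2.fitLine(r[:,:2].astype(np.float32),cv2.DIST_HUBER,0,.001,.001).ravel().round(4),np.median(r,0).round(4))
        pu=(H[...,0]>122)&(H[...,0]<158)&(H[...,1]>50)&(x>.5)&(x<.9)&(y>.0)&(y<.4)
        t=P[pu&(z>.096)]; q=cv2.minAreaRect((t[:,:2]*1000).astype(np.float32)); print("  caps",np.round(q[0],1),np.round(q[1],1),round(q[2],1))
        yl=P[cv2.inRange(c["hsv"],np.array((15,120,120)),np.array((32,255,255))).astype(bool)&(x<.9)&(z>.09)]
        if len(yl): print("  yellow",np.median(yl,0).round(4))
E
python3 -c "
from m import *
meas('a')"
```

```text
[0.5928 0.1705 0.1736] 4.55 88.39257014664702 0.023656900518832836 [-0.5 -0.4 -2.9]
scene prong 362 [0.7186 0.1645 0.1118] [0.693 0.161 0.071] [0.725 0.172 0.125]
  rod [ 0.9999 -0.0153  0.6616  0.1653] [0.6664 0.1657 0.1229]
  caps [691.2 164.6] [186.8 265.2] 87.5
  yellow [0.7674 0.0021 0.0991]
side prong 74 [0.714  0.1637 0.0874] [0.709 0.161 0.071] [0.719 0.169 0.117]
  caps [687.4 164.6] [185.1 268.9] 88.3
  yellow [ 0.7657 -0.0081  0.0979]
```

Request:
{"name": "move_arm", "arguments": {
  "plan": [
    {"translation":[0.04,0.018,0],"spin":0},
    {"translation":[0.08,0.018,0],"spin":0},
    {"translation":[0.08,0.018,0],"spin":0},
    {"translation":[0.08,0.018,-0.06],"spin":0},
    {"translation":[0.08,0.018,-0.08],"spin":0},
    {"translation":[0.08,0.018,-0.08],"spin":0}
  ]
}}

```text
clock: 5.25
ee_pos: [0.6113, 0.1749, 0.153]
eef_rot: [1.911, 1.568, -2.83]
force: [-0.3, 0.0, -2.4]
width: 0.0238
```

```bash
python3 -c "
from m import *
meas('b')
a=cv2.imread('pics/b_side.png')[80:230,250:450]; b=cv2.imread('pics/b_scene.png')[200:380,440:640]
cv2.imwrite('pics/b.png',np.hstack([cv2.resize(a,(400,300),interpolation=cv2.INTER_CUBIC),cv2.resize(b,(400,360))[:300]]))"
```

```text
[0.6113 0.1749 0.153 ] 5.25 88.38332891993838 0.023811494097748957 [-0.3  0.  -2.4]
scene prong 286 [0.7358 0.1689 0.0966] [0.712 0.166 0.064] [0.742 0.177 0.104]
  rod [ 0.9994 -0.0333  0.6786  0.1699] [0.6846 0.17   0.1023]
  caps [700.  168.4] [184.4 247.3] 87.4
  yellow [ 7.68e-01 -3.00e-04  9.90e-02]
side prong 84 [0.7337 0.1695 0.0643] [0.729 0.145 0.05 ] [0.761 0.184 0.095]
  caps [697.3 168.4] [181.4 251.1] 87.7
  yellow [ 0.7652 -0.0083  0.0978]
```

View pics/b.png

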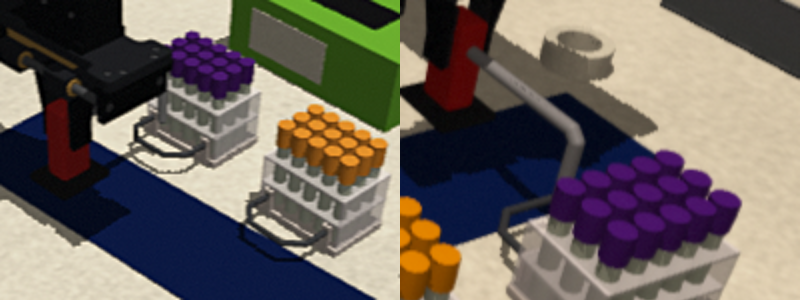

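The left view shows the gripper holding the hook. The right view shows the prong (px ~570,165) over the loop, between the near bar and the rack. It measures (0.736, 0.169), and the loop centre is (0.739, 0.169). I'll lower it now.

Request:
{"name": "move_arm", "arguments": {
  "plan": [
    {"translation":[0,0,-0.05],"spin":0},
    {"translation":[0,0,-0.1],"spin":0},
    {"translation":[0,0,-0.136],"spin":0},
    {"translation":[0,0,-0.136],"spin":0}
  ]
}}

```text
clock: 5.75
ee_pos: [0.6114, 0.1749, 0.1186]
eef_rot: [1.975, 1.568, -2.765]
force: [-0.0, -0.2, -3.2]
width: 0.0238
```

Request:
{"name": "move_arm", "arguments": {
  "plan": [
    {"translation":[-0.02,0,0],"spin":0},
    {"translation":[-0.04,0,0],"spin":0},
    {"translation":[-0.06,0,0],"spin":0},
    {"translation":[-0.08,0,0],"spin":0},
    {"translation":[-0.1,0,0],"spin":0},
    {"translation":[-0.12,0,0],"spin":0},
    {"translation":[-0.14,0,0],"spin":0},
    {"translation":[-0.16,0,0],"spin":0}
  ]
}}

```text
clock: 6.55
ee_pos: [0.5722, 0.1752, 0.121]
eef_rot: [-1.134, 1.57, 0.408]
force: [1.5, -0.3, -1.5]
width: 0.0237
```

```bash
python3 -c "
from m import *
meas('c')
a=cv2.imread('pics/c_side.png')[80:230,250:450]; b=cv2.imread('pics/c_scene.png')[200:380,440:640]
cv2.imwrite('pics/c.png',np.hstack([cv2.resize(a,(400,300),interpolation=cv2.INTER_CUBIC),cv2.resize(b,(400,360))[:300]]))"
```

```text
[0.5722 0.1752 0.121 ] 6.55 88.38438070729092 0.023670616256098967 [ 1.5 -0.3 -1.5]
scene prong 208 [0.6978 0.1693 0.0643] [0.673 0.167 0.034] [0.704 0.176 0.072]
  rod [ 0.9997 -0.0227  0.6412  0.1707] [0.6452 0.1705 0.0708]
  caps [669.8 168.2] [183.6 254.1] 87.8
  yellow [0.7674 0.0021 0.099 ]
side prong 31 [0.6937 0.169  0.0448] [0.689 0.166 0.034] [0.697 0.176 0.062]
  caps [662.8 169.7] [181.5 262.5] 88.8
  yellow [ 0.7653 -0.0083  0.0979]
```

View pics/c.png

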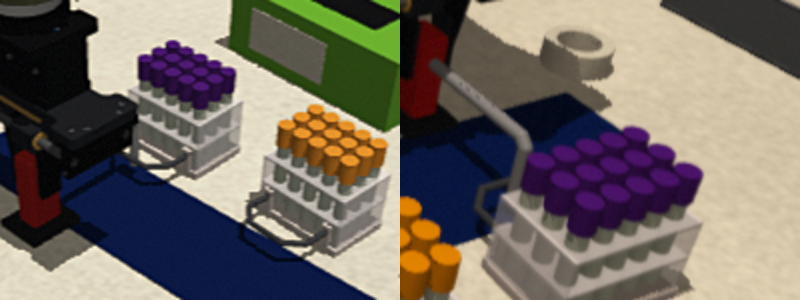

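The rack is following at about 1.5 N and stays upright, with the prong inside the loop. I'll keep dragging.

Request:
{"name": "move_arm", "arguments": {
  "plan": [
    {"translation":[-0.025,0,0],"spin":0},
    {"translation":[-0.05,0,0],"spin":0},
    {"translation":[-0.075,0,0],"spin":0},
    {"translation":[-0.1,0,0],"spin":0},
    {"translation":[-0.125,0,0],"spin":0},
    {"translation":[-0.15,0,0],"spin":0},
    {"translation":[-0.175,0,0],"spin":0},
    {"translation":[-0.2,0,0],"spin":0},
    {"translation":[-0.225,0,0],"spin":0},
    {"translation":[-0.25,0,0],"spin":0}
  ]
}}

```text
clock: 7.65
ee_pos: [0.5094, 0.1752, 0.1208]
eef_rot: [0.125, 1.571, 1.668]
force: [1.4, 0.7, -2.8]
width: 0.024
```

Request:
{"name": "move_arm", "arguments": {
  "plan": [
    {"translation":[-0.025,0,0],"spin":0},
    {"translation":[-0.05,0,0],"spin":0},
    {"translation":[-0.075,0,0],"spin":0},
    {"translation":[-0.1,0,0],"spin":0},
    {"translation":[-0.125,0,0],"spin":0},
    {"translation":[-0.15,0,0],"spin":0},
    {"translation":[-0.165,0,0],"spin":0},
    {"translation":[-0.175,0,0],"spin":0},
    {"translation":[-0.18,0,0],"spin":0},
    {"translation":[-0.18,0,0],"spin":0}
  ]
}}

```text
clock: 8.65
ee_pos: [0.4648, 0.1751, 0.1208]
eef_rot: [1.439, 1.571, 2.982]
force: [1.0, -0.3, -1.7]
width: 0.0241
```

```bash
sed -i 's/(H\[...,1\]>50)&(x>.5)&(x<.9)/(H[...,1]>110)\&(z<.104)\&(H[...,2]>40)\&(x>.58)\&(x<.9)/; s/pu&(z>.096)/pu\&(z>.095)/' m.py; python3 -c "
from m import *
meas('d')
c=grab('scene');P=c['P'];b=cv2.inRange(c['hsv'],np.array((100,120,30)),np.array((122,255,200))).astype(bool)&(P[...,2]<.01)&(P[...,0]>.55)&(P[...,0]<.75)&(abs(P[...,1])<.4)
print('mat',cv2.minAreaRect((P[b][:,:2]*1000).astype(np.float32)))"
```

```text
[0.4648 0.1751 0.1208] 8.65 88.3882937566949 0.02405211701450348 [ 1.  -0.3 -1.7]
scene prong 90 [0.5814 0.1691 0.0695] [0.565 0.167 0.045] [0.594 0.176 0.072]
  rod [ 0.9998 -0.0208  0.5341  0.1704] [0.537  0.1705 0.0706]
  caps [661.3 170.7] [57.  90.3] 0.5
  yellow [ 0.7684 -0.0023  0.099 ]
side prong 86 [0.5858 0.169  0.0598] [0.573 0.167 0.036] [0.592 0.175 0.072]
  caps [658.  169.8] [90.1 56.8] 89.8
  yellow [ 0.7652 -0.0084  0.0978]
mat ((649.875732421875, 26.4700927734375), (121.07788848876953, 600.1947021484375), 0.11271920800209045)
```

Request:
{"name": "move_arm", "arguments": {
  "plan": [
    {"translation":[-0.015,0,0],"spin":0},
    {"translation":[-0.03,0,0],"spin":0},
    {"translation":[-0.038,0,0],"spin":0},
    {"translation":[-0.038,0,0],"spin":0},
    {"translation":[-0.02,0,0],"spin":0},
    {"translation":[0,0,0],"spin":0},
    {"translation":[0.012,0,0],"spin":0},
    {"translation":[0.012,0,0],"spin":0}
  ]
}}

```text
clock: 9.6
ee_pos: [0.4685, 0.175, 0.1207]
eef_rot: [-2.422, 1.571, -0.88]
force: [0.3, -0.2, -2.1]
width: 0.0239
```

Request:
{"name": "move_arm", "arguments": {
  "plan": [
    {"translation":[0,0,0.04],"spin":0},
    {"translation":[0,0,0.1],"spin":0},
    {"translation":[0,0,0.18],"spin":0},
    {"translation":[0,0,0.26],"spin":0},
    {"translation":[0,0,0.28],"spin":0},
    {"translation":[0,0,0.28],"spin":0}
  ]
}}

```text
clock: 10.2
ee_pos: [0.4682, 0.1754, 0.1916]
eef_rot: [-0.794, 1.569, 0.749]
force: [-0.3, -0.6, -2.0]
width: 0.0237
```

```bash
python3 -c "
from m import *
meas('e')
cv2.imwrite('pics/e.png',cv2.imread('pics/e_scene.png'))"
```

```text
[0.4682 0.1754 0.1916] 10.2 88.39416396047284 0.02372914369874286 [-0.3 -0.6 -2. ]
scene prong 268 [0.5947 0.1694 0.1277] [0.569 0.167 0.089] [0.6   0.178 0.143]
  rod [ 0.9998 -0.0191  0.5386  0.1705] [0.5408 0.1704 0.1411]
  caps [651.2 170.7] [56.9 90.6] 1.5
  yellow [ 0.7681 -0.002   0.0991]
side prong 161 [0.5883 0.1695 0.1227] [0.569 0.166 0.089] [0.597 0.176 0.142]
  rod [0.9843 0.1764 0.5741 0.1696] [0.5734 0.1693 0.1382]
  caps [647.9 169.9] [55.7 88.4] 1.0
  yellow [ 0.765  -0.0082  0.0979]
```

View pics/e.png

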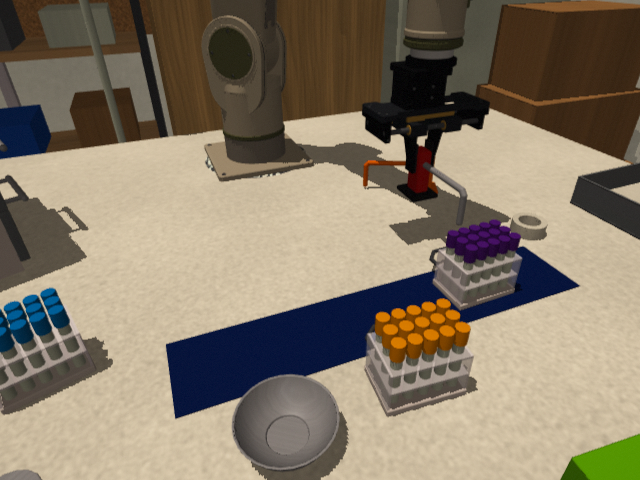

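The prong (px ~462,215) is out of the loop. The purple rack stands on the mat at (0.650, 0.170), and the mat centre is (0.650, 0.026). Next I'll carry the hook to −y and set it down.

Request:
{"name": "move_arm", "arguments": {
  "plan": [
    {"translation":[0,-0.1,0],"spin":0},
    {"translation":[0,-0.25,0],"spin":0},
    {"translation":[0,-0.4,0],"spin":0},
    {"translation":[0,-0.55,0],"spin":0},
    {"translation":[0,-0.7,0],"spin":0},
    {"translation":[0,-0.82,0],"spin":0},
    {"translation":[0,-0.88,0],"spin":0},
    {"translation":[0,-0.88,-0.08],"spin":0},
    {"translation":[0,-0.88,-0.16],"spin":0},
    {"translation":[0,-0.88,-0.2],"spin":0}
  ]
}}

```text
clock: 11.3
ee_pos: [0.4667, -0.045, 0.1386]
eef_rot: [1.809, 1.567, -2.932]
force: [-0.4, 0.8, -3.2]
width: 0.0239
```

Request:
{"name": "move_arm", "arguments": {
  "plan": [
    {"translation":[0,0,-0.05],"spin":0},
    {"translation":[0,0,-0.08],"spin":0},
    {"translation":[0,0,-0.1],"spin":0},
    {"translation":[0,0,-0.1],"spin":0},
    {"translation":[0,0,-0.1],"spin":0}
  ]
}}

```text
clock: 11.8
ee_pos: [0.4682, -0.0449, 0.1161]
eef_rot: [-1.208, 1.57, 0.334]
force: [-0.2, 0.2, -2.3]
width: 0.0236
```

```bash
python3 -c "
from m import *
meas('f')
a=cv2.imread('pics/f_side.png')[150:350,180:440]
cv2.imwrite('pics/f.png',cv2.resize(a,None,fx=3,fy=3,interpolation=cv2.INTER_CUBIC)[:600,:780])"
```

```text
[ 0.4682 -0.0449  0.1161] 11.8 88.38435910519479 0.023601714263071696 [-0.2  0.2 -2.3]
scene prong 179 [ 0.5943 -0.0496  0.0604] [ 0.568 -0.053  0.034] [ 0.6   -0.043  0.067]
  rod [ 0.9994 -0.0336  0.5414 -0.0485] [ 0.5418 -0.0482  0.0665]
  caps [651.  170.4] [56.6 89.9] 1.5
  yellow [ 0.7679 -0.0018  0.099 ]
side prong 37 [ 0.5841 -0.0482  0.0658] [ 0.574 -0.052  0.058] [ 0.597 -0.043  0.067]
  caps [624.2 201.4] [28.8 13. ] 46.6
  yellow [ 0.7645 -0.0097  0.0977]
```

View pics/f.png

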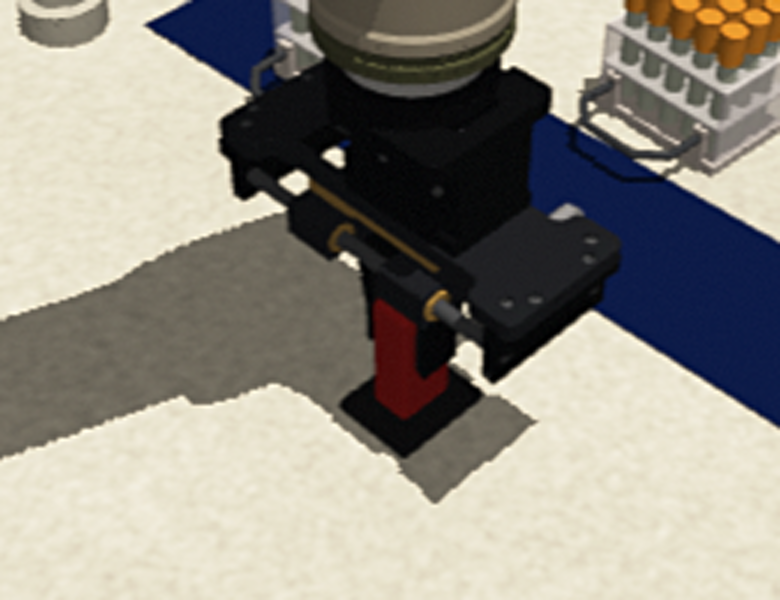

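The foot (crop px ~(410,405)) is about 1 mm above the counter and level. I'll lower it to contact, release, and go straight up.

Request:
{"name": "move_arm", "arguments": {
  "plan": [
    {"translation":[0,0,-0.003],"spin":0},
    {"translation":[0,0,-0.006],"spin":0},
    {"translation":[0,0,-0.006],"spin":0}
  ]
}}

```text
clock: 12.2
ee_pos: [0.4682, -0.0448, 0.1147]
eef_rot: [-0.669, 1.57, 0.874]
force: [-1.4, 0.7, 3.7]
width: 0.0237
```

Request:
{"name": "move_arm", "arguments": {
  "plan": [
    {"translation":[0,0,0],"spin":0},
    {"translation":[0,0,0],"spin":0},
    {"translation":[0,0,0],"spin":0},
    {"translation":[0,0,0],"spin":0},
    {"translation":[0,0,0],"spin":0},
    {"translation":[0,0,0],"spin":0},
    {"translation":[0,0,0],"spin":0},
    {"translation":[0,0,0],"spin":0}
  ],
  "gripper": -1
}}

```text
clock: 13.0
ee_pos: [0.468, -0.0449, 0.1143]
eef_rot: [0.004, 1.571, 1.547]
force: [-0.2, -0.2, 0.8]
width: 0.08
```

Request:
{"name": "move_arm", "arguments": {
  "plan": [
    {"translation":[0,0,0.05],"spin":0},
    {"translation":[0,0,0.15],"spin":0},
    {"translation":[0,0,0.3],"spin":0},
    {"translation":[0,0,0.5],"spin":0},
    {"translation":[0,0,0.6],"spin":0},
    {"translation":[0,0,0.6],"spin":0},
    {"translation":[0,0,0.6],"spin":0}
  ]
}}

```text
clock: 13.7
ee_pos: [0.468, -0.0449, 0.265]
eef_rot: [-1.057, 1.569, 0.486]
force: [-0.5, 0.6, -0.2]
width: 0.087
```

```bash
python3 -c "
from m import *
meas('g')
c=grab('scene'); P=c['P'];H=c['hsv']
r=P[(H[...,1]>140)&((H[...,0]<7)|(H[...,0]>172))&(P[...,0]>.4)&(P[...,0]<.55)&(P[...,2]>.079)&(P[...,2]<.1)]; print('handle top',len(r),cv2.minAreaRect((r[:,:2]*1000).astype(np.float32)), np.median(r,0))
p=P[(P[...,0]>.58)&(P[...,0]<.61)&(abs(P[...,1]+.049)<.02)&(P[...,2]>.012)];print('prong',np.median(p,0),p.min(0),p.max(0))
"
```

```text
[ 0.468  -0.0449  0.265 ] 13.7 88.38190385386622 0.08696488663271455 [-0.5  0.6 -0.2]
  caps [651.1 170.1] [57.3 90.5] 1.3
  yellow [ 0.7676 -0.0017  0.0992]
  caps [648.3 168.9] [33.1 88.5] 14.2
  yellow [ 0.7661 -0.012   0.0977]
handle top 158 ((471.36627197265625, -45.627593994140625), (22.06252670288086, 31.335710525512695), 87.79293060302734) [ 0.47387541 -0.04580891  0.08268671]
prong [ 0.59696168 -0.04850483  0.04635991] [ 0.58031703 -0.05223952  0.01212297] [ 0.60022928 -0.04225529  0.06689026]
```

View pics/g_scene.png

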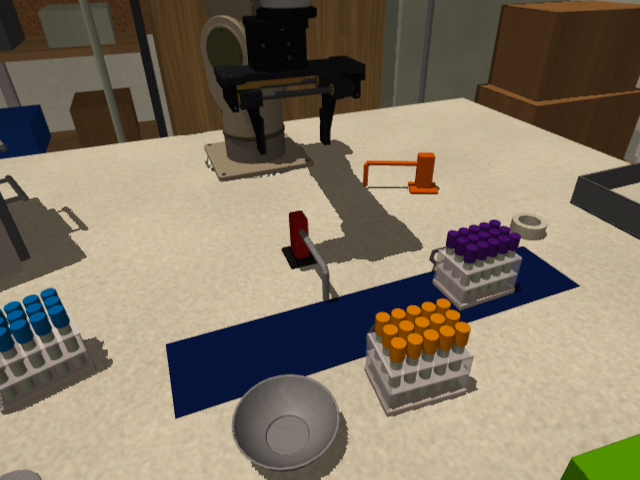

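The hook stands upright at px (300,240), with its prong at (325,285). The purple rack is upright on the mat at px (478,265), and the yellow rack hasn't moved. Handing in.

```bash
python3 -c "
from workcell import bot
print(bot.hand_in())"
```

```text
the job is handed in; nothing more can be done
None
```

I gripped the red hook by its handle, dropped its prong into the purple rack's loop and dragged the rack about 145 mm onto the blue mat. I then lifted the prong out and stood the hook about 220 mm to the side. I handed the job in at about 14 s; no verdict is reported.

What the last checks showed:
- **Purple rack:** upright at about (0.650, 0.170), with the mat centre at (0.650, 0.026). That is about 0 mm off in x and 144 mm off in y.
- **Hook:** upright, handle top at 82.7 mm. The prong at (0.595, −0.049) is about 225 mm from the rack's centre, with no contact.
- **Yellow rack:** unmoved within measurement, a few millimetres at most.
- **Forces:** no reading above about 4 N at the end of any move. The gripper was never near the rack.

One reading disagreed. The last side-camera outline of the purple caps came out at 14° yaw and a reduced size (33 by 88 mm). I put that down to the arm partly hiding the caps from that camera. The scene camera gave the full outline (57 by 91 mm, 1.3° yaw), and the side camera agreed with it just after the prong came out of the loop.

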